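# Wedge up a meeting-room projector

## Robot

A 6-joint arm with a two-finger parallel gripper is mounted at the origin on the work surface. World frame = base frame: x ahead of the robot, y to its left, z up, the work surface at z = 0. Lengths are in m, angles in degrees, forces in N, time in s.
With the tool pointing down it reaches from about 0.325 to 0.9 m from the base axis. Payload 6.1 kg.
Tool frame: the origin (TCP) lies between the finger pads; the fingertips stand robot.tip_reach ahead of it and the grasp point (between the pads) lies 3 mm ahead of it (robot.tip_reach is the distance from the TCP to the fingertips, in m); z points along the fingers, x is the direction in which the jaws open and shut, and the axes are right-handed (so a half turn about z gives the same grasp; the last joint's range is limited). The gripper opens to 85 mm and grips with 20 to 120 N. Pads are 22 mm wide; open, the fingers measure 114 mm over their backs; the gripper's body (76 mm by 85 mm) begins 54 mm behind the grasp point. The pads swing forward as they close: fully open they stand 13 mm farther back than shut.
Start: joints at [57.233, 12.628, 87.462, -0, 79.91, -7.225], TCP at [0.269, 0.564, 0.229] pointing down, gripper open.
Joint ranges: [-170.65, 170.65], [-52.31, 119.04], [5.05, 147.46], [-71.25, 251.25], [11.57, 151.72], [-153.62, 153.62]. Speed limits (degrees/s): [147.25, 147.25, 172.46, 180, 180, 180].

## Interface

Orientations are given as [roll, pitch, yaw] about the fixed x, y, z axes, in that order (R = Rz(yaw) Ry(pitch) Rx(roll)).
In Python, from rig import robot, imaging, nets gives the robot as it stands.
- The arm moves only by the tool carry_out, never from a script. Its argument "plan" is a list of rows, each a list of 5 numbers: the closure in counts, from 0 (fully open) to 255 (shut), then the shift along the tool's x, y, z in m, then the turn about the tool's z in degrees. A call has 1 to 5 rows; each row shifts and turns the commanded pose from where the row before left it, along the tool's axes as they then stand; what a row does not reach is not made up. A row lasts 1/8 s, in which the tool goes at most 62.5 mm and 10.7 degrees, less where a joint would pass 70% of its speed; a pose out of reach is approached as far as the arm can. A call with a gripper value outside its range is refused whole. The fingers move at their own pace and stop on an object; "force" is the grip in N (left out, the last holds). Time passes only in rows, so rows that do not move let the fingers close. It gives the time, the measured TCP pose, the force and the opening at its end, in the units of the state.
- robot.get_obs(): the state, without advancing time (a new reading comes with each control period).
- imaging.read_camera(name): name is "scene" or "top"; returns a dict with "image" (384x512x3 uint8, blue, green, red), "range_z" (384x512 float32, m along the optical axis (not along the pixel's ray), 0 where there is no reading), "intrinsics" (3x3 intrinsics, pixels), "rvec" (rotation vector, rad) and "tvec" (3), from world to camera coordinates, as OpenCV has them. Camera axes: x right, y down, z forward; pixel columns grow to the right and rows downward; lengths in m; the calibration is good to about 2 mm. A picture is of the moment at which its call begins.
- robot.finish_job(): hands the job in, once; it reports no verdict.
Trained networks look in a picture, given as the dict that the camera call returned (one of the last four; its "shot" number tells which), for a name from the list of things; names that differ only in an ending like _2 or _b are one class to them, and where a whole thing is asked for, a point or a joint stands for the part that bears it (a point fixed in the world has none). Each returns a list of dicts, best first, with "confidence" (0 to 1); they miss things now and then, are a little off and sometimes report something else, mostly with a low value. They report only what shows in the picture. A call takes as long as a camera call. They do not tell look-alikes from the thing itself.
- nets.outline_of(label, picture): "region" (384x512 bool, what is visible of it) and "extent" ([left, top, right, bottom] in pixels, round what is visible of it).
The state is a dict: "t": time; "joint_pos": joint angles; "joint_vel": joint speeds; "effort": joint torques, N m; "tcp_pos": TCP position; "tool_rot": TCP orientation; "contact_force": force on the tool from outside, world axes, zero at the start; "moment": the same for the moment, N m; "gripper_width": opening from 0.0 (shut) to 1.0 (fully open).
Only numpy, scipy, OpenCV 4.12 (cv2) and the standard library are available. Lean on these libraries where they do the work, as an engineer would, in place of code of your own. Each camera call takes 0.05 s, during which the arm holds its last target. There are 200 camera calls.

## Task

Raise the projector's picture a little: slide the transport lock of the projector stand fully home to its open end stop, then pick up the wooden leveling wedge, lay it flat on the table and push it, thin end first, into the channel under the front edge of the tray until that edge has just lifted about 5 mm off the stand. Finish while still holding the wedge there in the gripper, so that only the wedge carries the tray: do not lift or lean on the tray or projector with the robot, do not raise it higher than needed, and leave the other things on the table where they are.

Things in the scene. Friction and masses are not known exactly. Their poses are not given: they have to be found in the camera images.
- stand: fixed dark steel base under the projector. Origin: on the table, middle of the mouth of its channel; x runs into the channel, away from the robot, z up. Two runners 8 mm high lie at y = +-35 to +-77 mm, x = 0 to 200 mm; the channel between is 70 mm wide, its floor is the table. In front of the +y runner (x -21 to 0, y 35 to 135 mm) lies the lock's track, 9 mm high, its end stop 14 mm; a keeper 17 mm high stands at y = -37 to -49.
- tray: aluminium tray, 195 x 150 x 5 mm, carrying a white box projector (135 x 142 mm, top 75 mm above the table), 0.6 to 1.2 kg in all. Hinged at its rear, it lies by its weight on the runners. Origin: middle of the underside of its front edge; the hinge axis is 200 mm behind. The projector's face is 54 mm (its lens 40 mm) behind the tray's front edge. Lifting that edge takes 2 to 5 N.
- lip (a point): middle of the underside of the tray's front edge, which is rounded and 5 mm thick. It lies straight above the stand's origin, at rest 8 mm above the table (z = 0.008); it rises as the tray lifts, so z - 0.008 is the lift.
- lock (a joint): transport lock: a flat steel bolt (80 mm along y, 12 mm, 2 to 12 mm above the table, at stand x = -10.5 mm) barring the channel mouth. Value: its slide along the stand's +y in m: 0 shut, 0.080 open at the end stop, mouth clear. Starts between 0 and 0.015, needs about 2 N to slide, stays where it is left.
- lock_grip (a point): centre of the top of the lock's upright black grip, 16 x 16 mm in plan, 12 to 46 mm above the table. In the stand's frame x = -10.5 mm and y = 34.5 mm + the lock's value (114.5 mm when open).
- wedge: loose beech leveling wedge, 130 mm long, 0.1 kg. Origin on its underside, under the middle of its grip block; x points to the thin nose, z up. Grip block (thick end): 50 mm (x) by 26 mm (y) by 46 mm high, straight-sided to the table. Ahead of it, x = 25 to 105 mm, the taper, 36 mm wide, slopes evenly from 24 mm high to 3 mm at the nose (2.6 mm per 10 mm).
- wedge_nose (a point): middle of the lower edge of the wedge's thin nose, 105 mm ahead of its origin.
- stapler: black stapler, 130 x 36 x 44 mm, a bystander; origin on its underside, 30 mm from its middle, long axis x. It and the wedge may lie in either of two places, left or right.
- mug: white mug, 80 mm across, 92 mm high, a bystander; origin at the centre of its foot.
- phone: black phone, 155 x 74 x 9 mm, a bystander; origin under its middle.
- scissors: small scissors with orange grips, about 105 mm long, 8 mm high, a bystander; origin under the pivot.
- bead_tin: round brass tin, 45 mm across, 30 mm high, a bystander; origin at the centre of its foot.
- clicker: black presentation remote, 110 x 30 x 18 mm, a bystander; origin under its middle.
Things that resemble listed ones, but are neither listed nor needed, are in the scene too. Leave any orange or red look-alike of the wedge alone.

How it is judged (in metres and radians):
On the way, in this order (a step that is already met when the one before it is completed fails the run):
1. the transport lock is slid to its open end stop (within 5 mm) (value of joint lock above 0.075 m), for 0.2 s.
2. the held wedge lifts the tray's front edge at least 2 mm off the stand (height (world z) of lip above 0.01 m and contact force between wedge and tray above 0.5 N and contact force between the fingers and wedge above 1 N), for 0.2 s.
At the end, for the whole second after the job is handed in: Lock within 6 mm of its open end stop; tray's front edge still, 2 to 9 mm above rest, carried by the wedge, robot not touching tray or projector; wedge flat on the table (5 mm, 0.1 rad), nose in the channel and along it within 0.3 rad, at rest, held by the fingers (all of step 2 and value of joint lock above 0.074 m and height (world z) of lip below 0.017 m and contact force between each of the arm, the fingers and tray below 0.3 N and x of wedge_nose in the frame of stand above 0.015 m and y of wedge_nose in the frame of stand between -0.035 and 0.035 m and angle between the x axis of wedge and the x axis of stand, either way round below 0.3 rad and angle between wedge's own z axis and vertical below 0.1 rad and height (world z) of wedge below 0.005 m and linear speed of wedge below 0.01 m/s and angular speed of tray below 0.05 rad/s); the arm keeps its last pose, push and grip.
It fails at once if the tray's front edge is raised more than 14 mm (height (world z) of lip above 0.022 m).
It fails at once if the robot presses or lifts the tray or projector (more than 6 N) (contact force between any of the arm, the fingers and tray above 6 N).
It fails at once if another thing is shifted more than 25 mm (distance of any of stapler, mug, phone, scissors, bead_tin, clicker from where it was at the start of the episode above 0.025 m).
It also fails if it takes over 56 s, if anything falls off the work surface, if the arm or the gripper's body presses on something with over 40 N, if the wrist force passes 120 N, or if a joint passes its speed limit or range.

## Working session

There is one attempt and no reset: what is moved stays moved. The work goes in short steps, Python scripts to look and compute and a tool call to move; the robot and the scene stay as the last step left them, time stands still between calls to the robot, and variables do not carry over. Pictures are saved under pics/ and viewed, about 8 in all and at most 12, crops included, and the job is handed in when it is done.

Besides the shell and the picture viewer there is one more tool, called after "Request:" as name(argument=value, ...), one argument or row to a line, values as JSON. carry_out: Moves the arm, as the interface text tells. Its arguments: {"type":"object","properties":{"plan":{"type":"array","items":{"type":"array","items":{"type":"number"}}},"force":{"type":"number"}},"required":["plan"]}

```bash
mkdir -p pics; cat > h.py <<'E'
import sys; sys.path.insert(0,'.')
import numpy as np, cv2
from rig import robot, imaging, nets
def cloud(p):
    K=p["intrinsics"];R=cv2.Rodrigues(np.array(p["rvec"],float))[0];t=np.array(p["tvec"],float).ravel()
    z=p["range_z"].astype(float);v,u=np.mgrid[:z.shape[0],:z.shape[1]]
    c=np.stack([(u-K[0][2])/K[0][0]*z,(v-K[1][2])/K[1][1]*z,z],-1)
    w=(c-t)@R; w[z==0]=np.nan
    return w
def proj(p,pts):
    return cv2.projectPoints(np.array(pts,float).reshape(-1,1,3),np.array(p["rvec"],float),np.array(p["tvec"],float),np.array(p["intrinsics"],float),None)[0].reshape(-1,2)
E
ls; python3 - <<'E'
from h import *
print(robot.get_obs(), robot.tip_reach)
for n in("scene","top"):
    p=imaging.read_camera(n); cv2.imwrite(f"pics/{n}0.png",cv2.resize(p["image"],(800,600),interpolation=cv2.INTER_CUBIC)); np.save(f"{n}0.npy",p,allow_pickle=True)
    w=cloud(p)
    for l in("wedge","lock","tray","stand","stapler","mug","phone","scissors","bead_tin","clicker"):
        for d in nets.outline_of(l,p):
            m=d["region"]; q=w[m]; q=q[~np.isnan(q[:,0])]
            print(n,l,round(d["confidence"],2),np.round(d["extent"]),np.median(q,0).round(3) if len(q) else None, np.percentile(q,98,axis=0).round(3) if len(q) else None)
E
```

```text
h.py
pics
{'t': 0.0, 'joint_pos': array([ 5.72326090e+01,  1.26768434e+01,  8.75259666e+01,  4.34282047e-04,
        7.99111407e+01, -7.22392584e+00]), 'joint_vel': array([-0.00604953,  0.00837718,  0.04972732,  0.02669895,  0.02838154,
        0.00011471]), 'effort': array([-1.11144844e-03, -4.96896029e+01, -3.89397204e+01, -3.31284491e-04,
        1.12248387e-02,  3.43718773e-05]), 'tcp_pos': array([0.26915082, 0.56339228, 0.22768008]), 'tool_rot': array([-1.79985247e+02,  1.12992497e-01,  6.44564729e+01]), 'contact_force': array([ 0.4049852 , -0.665119  , -0.37141969]), 'moment': array([0.01833795, 0.02206824, 0.04667715]), 'gripper_width': 1.004307824943188} 0.022
scene wedge 0.98 [393. 234. 424. 277.] [0.373 0.372 0.018] [0.43  0.389 0.048]
scene wedge 0.85 [263. 291. 307. 342.] [0.71  0.217 0.018] [0.767 0.233 0.048]
scene wedge 0.61 [305. 235. 352. 267.] [0.5   0.207 0.017] [0.526 0.265 0.048]
scene lock 0.59 [227. 225. 250. 243.] [0.608 0.002 0.014] [0.617 0.024 0.047]
scene lock 0.25 [163. 148. 203. 177.] [ 0.53  -0.28   0.036] [ 0.585 -0.261  0.046]
scene tray 0.88 [159. 21
[... 1072 characters left out ...]
  -0.041  0.068] [0.829 0.069 0.08 ]
top stapler 0.59 [177. 234. 188. 249.] [0.33  0.236 0.029] [0.348 0.257 0.037]
top stapler 0.54 [315. 175. 328. 209.] [ 0.516 -0.282  0.041] [ 0.579 -0.26   0.049]
top phone 0.68 [368. 177. 395. 217.] [ 0.514 -0.511  0.008] [ 0.588 -0.47   0.016]
top phone 0.54 [287. 245. 316. 251.] [ 0.309 -0.204  0.016] [ 0.324 -0.155  0.025]
top scissors 0.53 [321. 147. 343. 160.] [ 0.675 -0.301  0.005] [ 0.691 -0.267  0.011]
top bead_tin 0.6 [177. 232. 189. 246.] [0.332 0.236 0.029] [0.351 0.257 0.037]
top bead_tin 0.5 [288. 245. 317. 251.] [ 0.309 -0.201  0.016] [ 0.324 -0.153  0.025]
top clicker 0.6 [286. 242. 317. 252.] [ 0.309 -0.201  0.016] [ 0.324 -0.153  0.025]
```

View pics/scene0.png

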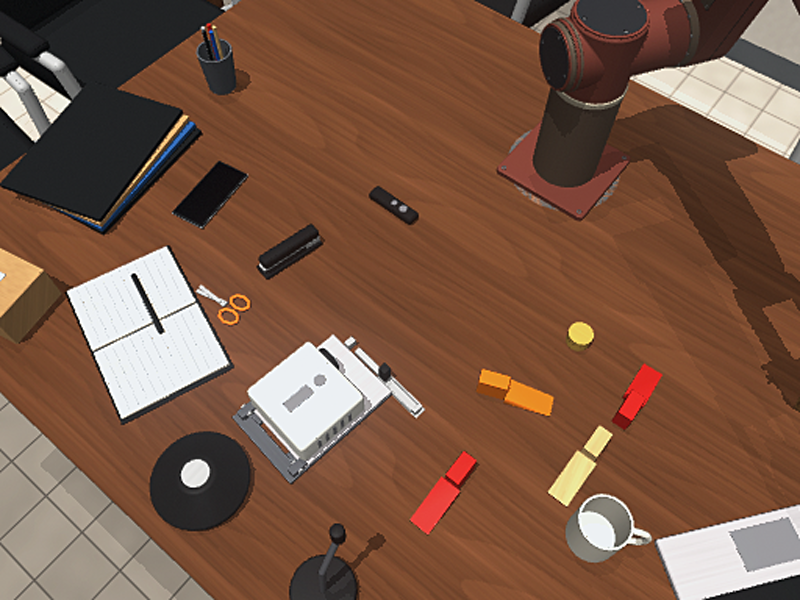

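View pics/top0.png

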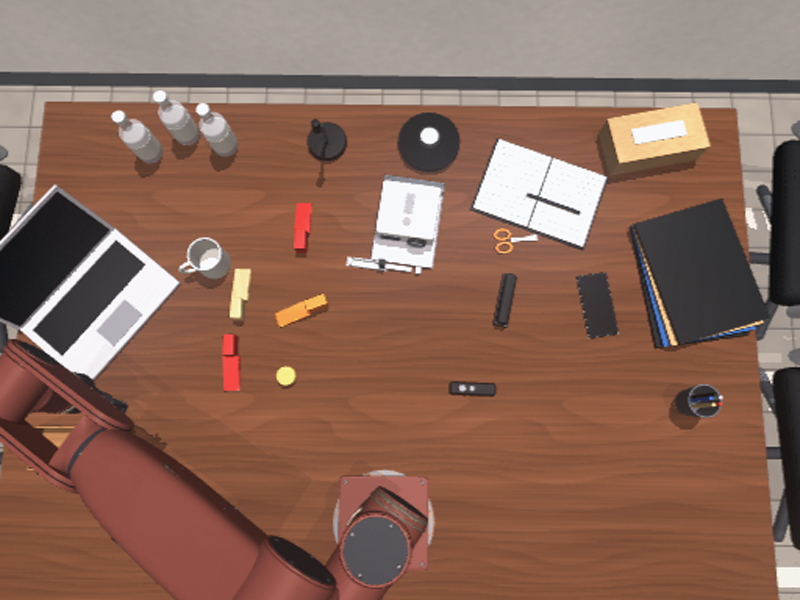

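The beech wedge is at scene (580,465) and top (240,292). The look-alikes are red at scene (445,490) and (637,395), and orange at (515,390), so the pale wooden one fits the description. Next I'll measure it and the stand.

```bash
cat > m.py <<'E'
from h import *
S=np.load("scene0.npy",allow_pickle=True).item();T=np.load("top0.npy",allow_pickle=True).item()
for n,p in(("scene",S),("top",T)):
    w=cloud(p); im=p["image"].astype(int)
    reg=(abs(w[...,0]-.53)<.12)&(abs(w[...,1]-.36)<.06)&(w[...,2]>.002)&(im[...,1]>120)&(w[...,2]<.06)
    q=w[reg]; 
    blk=q[q[:,2]>.036]; tap=q[(q[:,2]<.026)&(q[:,2]>.002)]
    for nm,a in(("blk",blk),("tap",tap)):
        r=cv2.minAreaRect(a[:,:2].astype(np.float32)*1000); print(n,nm,len(a),np.round(a.mean(0),4),np.round(cv2.boxPoints(r)).tolist())
    A=np.c_[tap[:,:2],np.ones(len(tap))];s=np.linalg.lstsq(A,tap[:,2],rcond=None)[0];print("slope",s[:2].round(3),"dir",np.degrees(np.arctan2(-s[1],-s[0])))
    reg=(abs(w[...,0]-.69)<.12)&(abs(w[...,1]+.03)<.12)&(w[...,2]>.068)&(w[...,2]<.085)
    a=w[reg]; r=cv2.minAreaRect(a[:,:2].astype(np.float32)*1000); print(n,"proj",len(a),a.mean(0).round(4),np.round(r,1) if 0 else r,np.round(cv2.boxPoints(r)).tolist())
    # grip
    reg=(abs(w[...,0]-.6)<.05)&(abs(w[...,1]-.01)<.1)&(w[...,2]>.03)&(w[...,2]<.055)&(im.sum(-1)<150)
    a=w[reg]; print(n,"grip",len(a),np.median(a,0).round(4),a.min(0).round(3),a.max(0).round(3))
p=S; c=p["image"]
a=cv2.resize(c[190:320,130:280],(600,520),interpolation=cv2.INTER_CUBIC)
b=cv2.resize(c[260:330,345:395],(200,280),interpolation=cv2.INTER_CUBIC)
o=np.zeros((520,800,3),np.uint8);o[:,:600]=a;o[:280,600:]=b
cv2.imwrite("pics/c1.png",o)
E
python3 m.py
```

```text
scene blk 230 [0.5108 0.3697 0.0455] [[460.0, 369.0], [476.0, 333.0], [654.0, 409.0], [638.0, 446.0]]
scene tap 582 [0.5628 0.3691 0.0123] [[515.0, 343.0], [647.0, 341.0], [649.0, 419.0], [516.0, 421.0]]
slope [-0.2    0.052] dir -14.574410895378795
scene proj 2756 [ 0.7352 -0.0444  0.074 ] ((728.3201904296875, -46.16364288330078), (141.93783569335938, 144.3494110107422), 82.28315734863281) [[647.0, -107.0], [790.0, -126.0], [809.0, 14.0], [666.0, 34.0]]
scene grip 27 [0.6094 0.0191 0.0411] [0.603 0.01  0.032] [0.618 0.025 0.048]
top blk 101 [0.492  0.3602 0.0447] [[466.0, 372.0], [468.0, 346.0], [518.0, 350.0], [516.0, 376.0]]
top tap 178 [0.5567 0.3596 0.0124] [[508.0, 372.0], [526.0, 322.0], [663.0, 369.0], [646.0, 419.0]]
slope [-0.189  0.106] dir -29.326676532992387
top proj 1197 [ 0.7289 -0.0478  0.0744] ((726.0267333984375, -46.98987579345703), (140.59152221679688, 144.35220336914062), 82.02623748779297) [[645.0, -107.0], [788.0, -127.0], [807.0, 13.0], [664.0, 33.0]]
top grip 1 [0.5989 0.0108 0.0364] [0.599 0.011 0.036] [0.599 0.011 0.036]
```

View pics/c1.png

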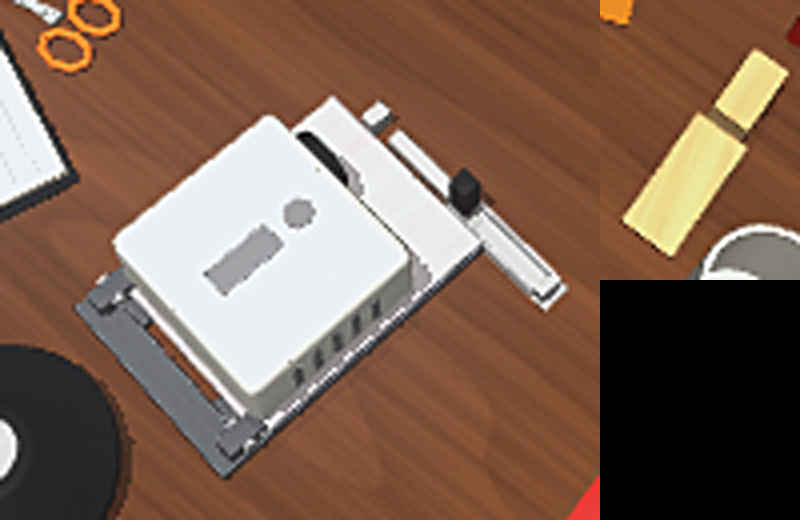

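```bash
cat > m2.py <<'E'
from h import *
S=np.load("scene0.npy",allow_pickle=True).item();T=np.load("top0.npy",allow_pickle=True).item()
W=np.array([.5665,.352])
for n,p in(("scene",S),("top",T)):
    w=cloud(p); im=p["image"].astype(int)
    yel=(im[...,2]>140)&(im[...,0]<im[...,2]-35)&(im[...,1]>im[...,2]-40)&(abs(w[...,0]-.54)<.1)&(abs(w[...,1]-.36)<.04)
    q=w[yel]
    for nm,a in(("blk",q[q[:,2]>.042]),("all",q)):
        r=cv2.minAreaRect(a[:,:2].astype(np.float32)*1000);print(n,nm,len(a),r)
def fr(o,yaw,pts):
    c,s=np.cos(np.radians(yaw)),np.sin(np.radians(yaw));pts=np.array(pts,float)/1000
    return np.c_[pts[:,0]*c-pts[:,1]*s+o[0],pts[:,0]*s+pts[:,1]*c+o[1],pts[:,2]]
def rect(x0,x1,y0,y1,z):return[[x0,y0,z],[x1,y0,z],[x1,y1,z],[x0,y1,z]]
def draw(p,o,yaw,rs,img,k,off,col):
    for r in rs:
        uv=(proj(p,fr(o,yaw,r))+.5-off)*k
        cv2.polylines(img,[np.round(uv).astype(int)],True,col,1)
def tile(p,so,sy,v,wo,wy,b,k):
    x0,y0,x1,y1=b;i=cv2.resize(p["image"][y0:y1,x0:x1],None,fx=k,fy=k,interpolation=cv2.INTER_CUBIC);off=np.array([x0,y0])
    draw(p,so,sy,[rect(0,195,-75,75,13),rect(54,189,-71,71,75),rect(-21,0,35,135,9)],i,k,off,(0,0,255))
    g=34.5+v;draw(p,so,sy,[rect(-18.5,-2.5,g-8,g+8,46)],i,k,off,(0,200,0))
    draw(p,wo,wy,[rect(-25,25,-13,13,46),[[25,-18,24],[105,-18,3],[105,18,3],[25,18,24]]],i,k,off,(255,0,0))
    return i
if __name__=="__main__":
    import sys
    so,sy,v,wo,wy=(.6066,-.0299),-7.9,10,(.492,.361),4.6
    a=tile(S,so,sy,v,wo,wy,(140,200,270,310),4);b=tile(S,so,sy,v,wo,wy,(345,260,395,330),4);c=tile(T,so,sy,v,wo,wy,(215,105,290,180),4)
    a=a[:,:500];o=np.zeros((600,800,3),np.uint8);o[:a.shape[0],:500]=a[:600];o[:300,500:800]=c[:,:300];o[310:590,500:700]=b
    cv2.imwrite("pics/c2.png",o)
E
python3 m2.py
```

```text
scene blk 168 ((534.0968017578125, 367.8551940917969), (131.3899383544922, 31.862537384033203), 9.731477737426758)
scene all 703 ((531.651611328125, 369.5304870605469), (53.600990295410156, 132.28652954101562), 89.39274597167969)
top blk 76 ((491.6651611328125, 360.072265625), (25.16214370727539, 50.00169372558594), 86.35581970214844)
top all 295 ((531.6669921875, 359.76861572265625), (129.3173370361328, 37.77101135253906), 0.29971441626548767)
```

View pics/c2.png

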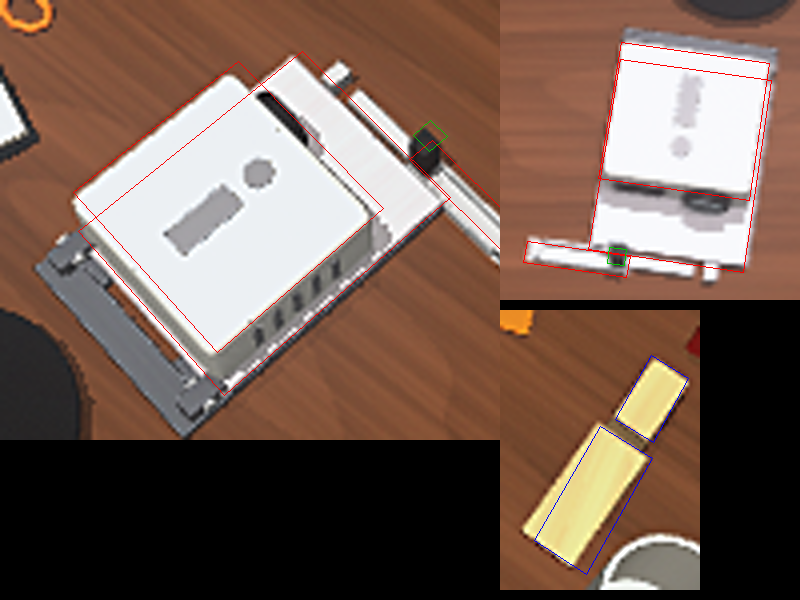

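The stand fits at (0.607,-0.030), yaw -7.9°, with the lock at about 10 mm. The wedge is at (0.492,0.360), yaw about -1°. First I'll move to the lock with the fingers closed.

Request:
carry_out(
  plan=[
    [255, -0.032, 0.045, 0, 0],
    [255, -0.032, 0.045, 0, 0],
    [255, -0.032, 0.045, 0, 0],
    [255, -0.032, 0.045, 0, 0],
    [255, -0.032, 0.045, 0, 0],
  ],
  force=40,
)

```text
t: 1.72
tcp_pos: [0.4042, 0.321, 0.2291]
tool_rot: [180.0, -0.0, 64.5]
contact_force: [0.3, 0.8, 0.1]
gripper_width: -0.003
```

Request:
carry_out(
  plan=[
    [255, -0.032, 0.045, 0, 0],
    [255, -0.032, 0.045, 0, 0],
    [255, -0.032, 0.045, 0, 0],
    [255, -0.032, 0.045, 0, 0],
    [255, -0.032, 0.045, 0, 0],
  ],
)

```text
t: 2.35
tcp_pos: [0.5383, 0.0794, 0.2291]
tool_rot: [180.0, -0.0, 64.5]
contact_force: [1.5, 0.1, -0.6]
gripper_width: 0.002
```

Request:
carry_out(
  plan=[
    [255, -0.032, 0.045, 0, 0],
    [255, -0.032, 0.045, 0, 0],
    [255, 0, 0, -0.03, -8.8],
    [255, 0, 0, 0, -8.8],
    [255, 0, 0, 0, 0],
  ],
)

```text
t: 2.98
tcp_pos: [0.5913, -0.0156, 0.259]
tool_rot: [180.0, 0.0, 82.0]
contact_force: [-0.8, 0.7, 0.4]
gripper_width: 0.001
```

Request:
carry_out(
  plan=[
    [255, -0.002, 0.003, 0.06, 0],
    [255, 0, 0, 0.06, 0],
    [255, 0, 0, 0.05, 0],
    [255, 0, 0, 0.025, 0],
    [255, 0, 0, 0.02, 0],
  ],
)

```text
t: 3.6
tcp_pos: [0.5928, -0.0174, 0.0419]
tool_rot: [-179.9, -0.0, 81.9]
contact_force: [0.1, 1.1, 0.6]
gripper_width: -0.005
```

```bash
python3 - <<'E'
from h import *
S=imaging.read_camera("scene");o=robot.get_obs();print(o["tcp_pos"],o["contact_force"])
cv2.imwrite("pics/s1.png",cv2.resize(S["image"][170:290,180:300],(600,600),interpolation=cv2.INTER_CUBIC))
E
```

```text
[ 0.59143317 -0.01723361  0.03966516] [-1.33712633 -0.57661368 -1.54241823]
```

View pics/s1.png

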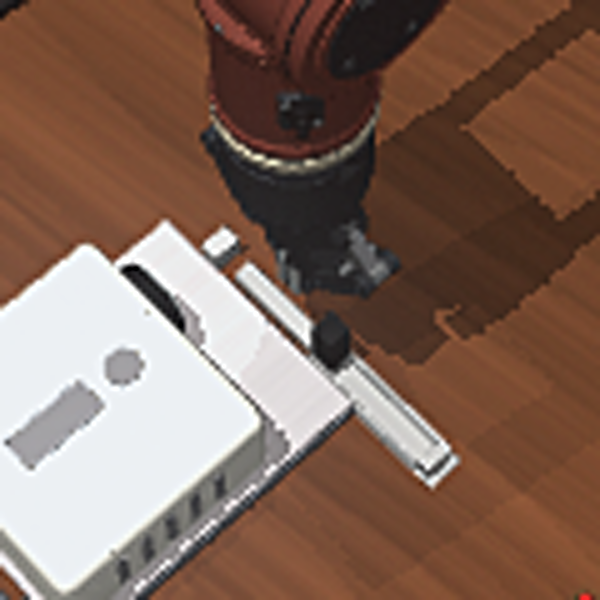

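```bash
python3 - <<'E'
from h import *
S=imaging.read_camera("scene");f=lambda P:((proj(S,P)-[180,170])*5).round()
from m2 import fr
print("tip",f([[.5914,-.0172,.018],[.5914,-.0172,.09]]))
print("grip v=10 top/bot; y=10 bolt top; bolt y=-30",f(fr((.6066,-.0299),-7.9,[[-10.5,44.5,46],[-10.5,44.5,12],[-10.5,10,12],[-10.5,-30,12]])))
w=cloud(S)
m=(abs(w[...,0]-.59)<.06)&(abs(w[...,1]+.0)<.08)
a=w[m&(w[...,2]>.016)&(w[...,2]<.06)&(S["image"].sum(-1)<260)]
print(a[np.argsort(a[:,1])].round(3)[::4])
E
```

```text
scene blk 168 ((534.0968017578125, 367.8551940917969), (131.3899383544922, 31.862537384033203), 9.731477737426758)
scene all 703 ((531.651611328125, 369.5304870605469), (53.600990295410156, 132.28652954101562), 89.39274597167969)
top blk 76 ((491.6651611328125, 360.072265625), (25.16214370727539, 50.00169372558594), 86.35581970214844)
top all 295 ((531.6669921875, 359.76861572265625), (129.3173370361328, 37.77101135253906), 0.29971441626548767)
tip [[301. 290.]
 [299. 230.]]
grip v=10 top/bot; y=10 bolt top; bolt y=-30 [[335. 317.]
 [335. 344.]
 [292. 301.]
 [243. 253.]]
[[ 0.591 -0.065  0.018]
 [ 0.6   -0.01   0.041]
 [ 0.597 -0.002  0.053]
 [ 0.615  0.009  0.043]
 [ 0.613  0.011  0.047]
 [ 0.602  0.012  0.042]
 [ 0.615  0.013  0.041]
 [ 0.608  0.014  0.044]
 [ 0.615  0.016  0.033]
 [ 0.616  0.017  0.048]
 [ 0.617  0.017  0.019]
 [ 0.611  0.019  0.043]
 [ 0.604  0.021  0.046]
 [ 0.614  0.021  0.044]
 [ 0.615  0.022  0.028]
 [ 0.615  0.023  0.043]
 [ 0.616  0.024  0.039]
 [ 0.604  0.024  0.032]
 [ 0.605  0.025  0.028]]
```

Request:
carry_out(
  plan=[
    [255, 0, 0.005, 0, 0],
    [255, 0.015, 0, 0, 0],
    [255, 0.015, 0, 0, 0],
    [255, 0.015, 0, 0, 0],
    [255, 0.015, 0, 0, 0],
  ],
)

```text
t: 4.32
tcp_pos: [0.6072, 0.0424, 0.044]
tool_rot: [180.0, -0.0, 82.1]
contact_force: [0.5, -0.1, -0.4]
gripper_width: 0.001
```

Request:
carry_out(
  plan=[
    [255, 0.008, 0, 0, 0],
    [255, 0.006, 0, 0, 0],
    [255, 0.002, 0, 0, 0],
  ],
)

```text
t: 4.7
tcp_pos: [0.6093, 0.057, 0.0437]
tool_rot: [-180.0, 0.0, 82.1]
contact_force: [-1.0, -0.2, 0.0]
gripper_width: -0.0
```

Request:
carry_out(
  plan=[
    [255, 0.002, 0, 0, 0],
    [255, 0, 0, 0, 0],
  ],
)

```text
t: 4.95
tcp_pos: [0.6096, 0.0585, 0.0438]
tool_rot: [-180.0, 0.0, 82.0]
contact_force: [1.1, -0.9, -0.6]
gripper_width: -0.001
```

```bash
sed -i 's/^W=.*//; s/^for n,p in(("scene",S),("top",T)):/for n,p in():/' m2.py; python3 - <<'E'
from h import *
S=imaging.read_camera("scene")
w=cloud(S)
m=(abs(w[...,0]-.62)<.03)&(w[...,1]>.0)&(w[...,1]<.14)&(w[...,2]>.014)&(w[...,2]<.05)
a=w[m];h,e=np.histogram(a[:,1],bins=np.arange(.0,.14,.005));print(dict(zip(e.round(3),h)))
cv2.imwrite("pics/s2.png",cv2.resize(S["image"][170:290,180:300],(600,600),interpolation=cv2.INTER_CUBIC))
E
```

```text
{np.float64(0.0): np.int64(4), np.float64(0.005): np.int64(12), np.float64(0.01): np.int64(19), np.float64(0.015): np.int64(19), np.float64(0.02): np.int64(33), np.float64(0.025): np.int64(4), np.float64(0.03): np.int64(4), np.float64(0.035): np.int64(5), np.float64(0.04): np.int64(0), np.float64(0.045): np.int64(0), np.float64(0.05): np.int64(0), np.float64(0.055): np.int64(0), np.float64(0.06): np.int64(0), np.float64(0.065): np.int64(1), np.float64(0.07): np.int64(0), np.float64(0.075): np.int64(0), np.float64(0.08): np.int64(0), np.float64(0.085): np.int64(0), np.float64(0.09): np.int64(5), np.float64(0.095): np.int64(4), np.float64(0.1): np.int64(0), np.float64(0.105): np.int64(0), np.float64(0.11): np.int64(0), np.float64(0.115): np.int64(0), np.float64(0.12): np.int64(0), np.float64(0.125): np.int64(0), np.float64(0.13): np.int64(0), np.float64(0.135): np.int64(0)}
```

View pics/s2.png

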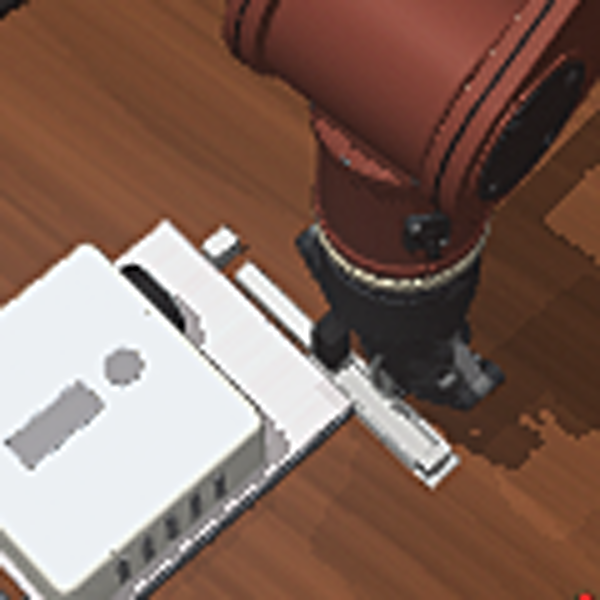

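```bash
python3 - <<'E'
from h import *
for n in("scene","top"):
    S=imaging.read_camera(n); w=cloud(S)
    m=(abs(w[...,0]-.6)<.12)&(abs(w[...,1]-.05)<.14)
    dark=(S["image"].max(-1)<110)
    for z0,z1 in((.014,.03),(.03,.05),(.05,.07),(.07,.09),(.09,.12)):
        a=w[m&dark&(w[...,2]>z0)&(w[...,2]<z1)]
        a=a[(a[:,1]>.03)&(a[:,0]<.65)]
        if len(a):print(n,z0,z1,len(a),a.min(0).round(3),np.median(a,0).round(3),a.max(0).round(3))
o=robot.get_obs();print(o["tcp_pos"],o["tool_rot"],o["joint_pos"].round(2))
E
```

```text
scene 0.014 0.03 1 [0.528 0.153 0.022] [0.528 0.153 0.022] [0.528 0.153 0.022]
scene 0.03 0.05 5 [0.504 0.066 0.038] [0.52  0.167 0.042] [0.619 0.184 0.048]
scene 0.05 0.07 22 [0.616 0.047 0.05 ] [0.62  0.066 0.061] [0.624 0.074 0.069]
scene 0.07 0.09 20 [0.619 0.047 0.071] [0.622 0.061 0.081] [0.624 0.075 0.089]
scene 0.09 0.12 81 [0.61  0.034 0.09 ] [0.623 0.082 0.103] [0.629 0.102 0.119]
top 0.05 0.07 2 [0.598 0.058 0.062] [0.599 0.06  0.065] [0.6   0.062 0.067]
top 0.09 0.12 9 [0.595 0.049 0.091] [0.603 0.095 0.102] [0.605 0.106 0.118]
[0.60954426 0.05850637 0.04379893] [-1.79998198e+02  3.48825259e-03  8.20401670e+01] [ -1.89  22.03  97.1   -0.    60.87 -83.93]
```

```bash
python3 - <<'E'
from h import *
S=imaging.read_camera("scene"); w=cloud(S)
print("tip px",((proj(S,[[.6095,.0585,.0218],[.6205,.060,.0218],[.6205,.060,.05]])-[180,170])*5).round())
m=(abs(w[...,0]-.61)<.018)&(abs(w[...,1]-.0585)<.022)&(w[...,2]>.012)&(w[...,2]<.1)
v,u=np.nonzero(m)
for a,b in list(zip(v,u))[::2]: print((b-180)*5,(a-170)*5,w[a,b].round(3),S["image"][a,b])
i=S["image"][225:265,240:290];cv2.imwrite("pics/s3.png",cv2.resize(i,None,fx=14,fy=14,interpolation=cv2.INTER_NEAREST))
print("noread",(S["range_z"][225:265,240:290]==0).sum())
E
```

```text
tip px [[389. 393.]
 [379. 409.]
 [379. 388.]]
360 340 [0.622 0.048 0.096] [40 37 38]
365 345 [0.623 0.052 0.096] [42 40 40]
375 345 [0.62  0.056 0.099] [37 34 38]
370 350 [0.622 0.054 0.091] [33 31 32]
365 355 [0.615 0.046 0.063] [36 40 55]
375 355 [0.62  0.056 0.085] [87 88 86]
370 360 [0.623 0.055 0.082] [84 84 82]
380 360 [0.623 0.062 0.092] [34 33 36]
415 360 [0.614 0.077 0.098] [42 41 44]
370 365 [0.622 0.054 0.073] [104 105 103]
380 365 [0.622 0.061 0.084] [35 33 36]
410 365 [0.618 0.077 0.099] [42 40 42]
375 370 [0.62  0.057 0.068] [60 61 62]
385 370 [0.625 0.066 0.09 ] [45 43 44]
400 370 [0.623 0.074 0.099] [33 33 36]
410 370 [0.62  0.078 0.1  ] [34 33 36]
375 375 [0.621 0.058 0.065] [54 56 56]
385 375 [0.621 0.064 0.074] [87 89 88]
395 375 [0.625 0.073 0.093] [32 31 34]
405 375 [0.621 0.076 0.09 ] [33 33 36]
370 380 [0.62  0.054 0.051] [138 141 139]
380 380 [0.623 0.062 0.069] [79 79 79]
390 380 [0.62  0.066 0.068] [76 77 76]
400 380 [0.619 0.072 0.075] [31 31 35]
380 385 [0.623 0.062 0.061] [75 74 75]
390 385 [0.619 0.066 0.059] [70 72 71]
400 385 [0.619 0.072 0.069] [34 33 35]
380 390 [0.622 0.062 0.053] [123 122 120]
390 390 [0.62  0.066 0.055] [65 65 66]
400 390 [0.62  0.073 0.065] [80 77 75]
385 395 [0.621 0.064 0.049] [120 122 121]
400 395 [0.618 0.072 0.053] [37 38 44]
355 405 [0.623 0.046 0.012] [190 193 192]
noread 7
```

View pics/s3.png

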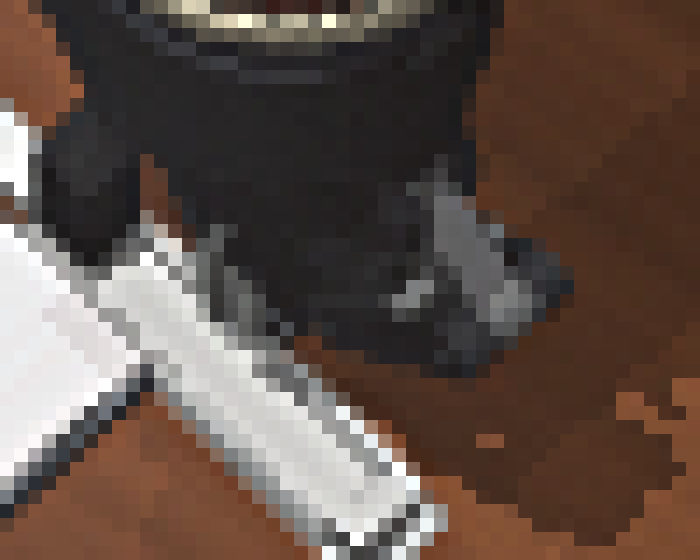

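The finger bottom shows at z≈0.05, though the reported TCP and tip_reach put it at 0.022. It passed over the 46 mm grip and the lock did not move. I'll check the true tip height by carefully touching clear table.

Request:
carry_out(
  plan=[
    [255, 0, -0.055, 0, 0],
    [255, 0, -0.01, 0.01, 0],
    [255, 0, 0, 0.004, 0],
    [255, 0, 0, 0, 0],
  ],
)

```text
t: 5.65
tcp_pos: [0.5467, 0.0675, 0.0302]
tool_rot: [179.9, -0.0, 82.0]
contact_force: [0.4, 0.8, 0.2]
gripper_width: -0.004
```

Request:
carry_out(
  plan=[
    [255, 0, 0, 0.004, 0],
    [255, 0, 0, 0, 0],
  ],
)

```text
t: 5.9
tcp_pos: [0.5457, 0.0676, 0.0257]
tool_rot: [180.0, 0.0, 82.0]
contact_force: [-0.8, -0.7, 0.3]
gripper_width: 0.001
```

Request:
carry_out(
  plan=[
    [255, 0, 0, 0.003, 0],
    [255, 0, 0, 0, 0],
  ],
)

```text
t: 6.15
tcp_pos: [0.545, 0.0677, 0.0225]
tool_rot: [-180.0, 0.0, 82.1]
contact_force: [-0.1, -0.9, -0.4]
gripper_width: -0.005
```

Request:
carry_out(
  plan=[
    [255, 0, 0, 0.003, 0],
    [255, 0, 0, 0.003, 0],
    [255, 0, 0, 0, 0],
  ],
)

```text
t: 6.52
tcp_pos: [0.5448, 0.0678, 0.0164]
tool_rot: [-180.0, 0.0, 82.1]
contact_force: [0.4, 0.1, -0.2]
gripper_width: -0.001
```

```bash
python3 - <<'E'
from h import *
S=imaging.read_camera("scene"); w=cloud(S);o=robot.get_obs();print(o["tcp_pos"],o["contact_force"])
x,y,z=o["tcp_pos"]
m=(abs(w[...,0]-x)<.018)&(abs(w[...,1]-y)<.022)&(w[...,2]>.006)&(w[...,2]<.1)
a=w[m];a=a[np.argsort(a[:,2])];print(a[:14].round(3))
print("tip px",((proj(S,[[x+.011,y,z-.022],[x+.011,y,z]])-[180,170])*5).round())
E
```

```text
[0.54499853 0.06774829 0.01659485] [ 0.36544281  0.13854779 -1.3326532 ]
[[0.557 0.075 0.022]
 [0.556 0.068 0.022]
 [0.556 0.064 0.023]
 [0.557 0.072 0.023]
 [0.554 0.076 0.024]
 [0.55  0.057 0.024]
 [0.557 0.075 0.027]
 [0.555 0.064 0.029]
 [0.554 0.08  0.029]
 [0.554 0.076 0.031]
 [0.549 0.082 0.031]
 [0.551 0.057 0.031]
 [0.558 0.072 0.032]
 [0.556 0.074 0.032]]
tip px [[462. 351.]
 [464. 335.]]
```

Request:
carry_out(
  plan=[
    [255, 0, 0, 0.005, 0],
    [255, 0, 0, 0.004, 0],
    [255, 0, 0, 0.003, 0],
    [255, 0, 0, 0, 0],
  ],
)

```text
t: 7.08
tcp_pos: [0.5448, 0.0678, 0.0044]
tool_rot: [-180.0, 0.0, 82.1]
contact_force: [0.0, -0.0, 0.2]
gripper_width: 0.003
```

Request:
carry_out(
  plan=[
    [255, 0, 0, 0.003, 0],
    [255, 0, 0, 0, 0],
  ],
)

```text
t: 7.32
tcp_pos: [0.545, 0.0678, 0.0016]
tool_rot: [-180.0, 0.0, 82.1]
contact_force: [0.6, -0.3, 0.3]
gripper_width: 0.002
```

Request:
carry_out(
  plan=[
    [255, 0, 0, 0.003, 0],
    [255, 0, 0, 0, 0],
  ],
)

```text
t: 7.58
tcp_pos: [0.5449, 0.0677, -0.0015]
tool_rot: [-180.0, 0.0, 82.1]
contact_force: [0.1, -0.1, -0.8]
gripper_width: 0.0
```

Request:
carry_out(
  plan=[
    [255, 0, 0, 0.002, 0],
    [255, 0, 0, 0, 0],
  ],
)

```text
t: 7.82
tcp_pos: [0.5454, 0.0678, -0.0024]
tool_rot: [180.0, 0.0, 82.1]
contact_force: [-3.9, 0.3, 6.0]
gripper_width: -0.001
```

Request:
carry_out(
  plan=[
    [255, 0, 0, 0.002, 0],
    [255, 0, 0, 0, 0],
  ],
)

```text
t: 8.07
tcp_pos: [0.5455, 0.0678, -0.0025]
tool_rot: [-180.0, 0.0, 82.1]
contact_force: [-11.2, -0.1, 23.9]
gripper_width: -0.002
```

Request:
carry_out(
  plan=[
    [255, 0, 0, 0.002, 0],
    [255, 0, 0, 0, 0],
  ],
)

```text
t: 8.32
tcp_pos: [0.5455, 0.0678, -0.0026]
tool_rot: [-179.9, 0.0, 82.1]
contact_force: [-18.4, -1.3, 41.1]
gripper_width: -0.002
```

Contact came at a reported TCP z of -0.0025. So the true tip height is the reported z + 2.5 mm, not −22 mm, and I'll use that from here. Going back to the -y side of the grip, with the tip at about 20 mm.

Request:
carry_out(
  plan=[
    [255, 0, 0, -0.04, 0],
    [255, 0, 0, -0.03, 0],
    [255, -0.04, 0.0, 0, 0],
    [255, -0.042, 0.02, 0, 0],
    [255, 0, 0.044, 0, 0],
  ],
)

```text
t: 8.95
tcp_pos: [0.5965, -0.0248, 0.0628]
tool_rot: [-179.9, 0.0, 81.9]
contact_force: [0.8, 0.3, 1.1]
gripper_width: 0.002
```

Request:
carry_out(
  plan=[
    [255, 0, 0, 0.02, 0],
    [255, 0, 0, 0.015, 0],
    [255, 0, 0, 0.01, 0],
    [255, 0, 0, 0, 0],
  ],
)

```text
t: 9.45
tcp_pos: [0.5955, -0.0216, 0.0163]
tool_rot: [-179.8, -0.0, 82.1]
contact_force: [0.4, 0.0, 0.3]
gripper_width: -0.001
```

Request:
carry_out(
  plan=[
    [255, 0.012, 0.002, 0, 0],
    [255, 0.015, 0, 0, 0],
    [255, 0.015, 0, 0, 0],
    [255, 0.015, 0, 0, 0],
    [255, 0.013, 0, 0, 0],
  ],
)

```text
t: 10.07
tcp_pos: [0.6094, 0.048, 0.0183]
tool_rot: [179.9, -0.0, 82.1]
contact_force: [-0.3, -2.3, 1.8]
gripper_width: -0.003
```

Request:
carry_out(
  plan=[
    [255, 0.006, 0, 0, 0],
    [255, 0.004, 0, 0, 0],
    [255, 0.002, 0, 0, 0],
    [255, 0, 0, 0, 0],
  ],
)

```text
t: 10.58
tcp_pos: [0.6103, 0.0587, 0.0175]
tool_rot: [-180.0, -0.0, 82.0]
contact_force: [0.0, -0.6, -1.0]
gripper_width: -0.001
```

Request:
carry_out(
  plan=[
    [255, 0.002, 0, 0, 0],
    [255, 0, 0, 0, 0],
  ],
)

```text
t: 10.82
tcp_pos: [0.6104, 0.0599, 0.0175]
tool_rot: [-180.0, 0.1, 82.0]
contact_force: [-0.6, -4.0, 1.3]
gripper_width: -0.002
```

Request:
carry_out(
  plan=[
    [255, 0.002, 0, 0, 0],
    [255, 0, 0, 0, 0],
  ],
)

```text
t: 11.08
tcp_pos: [0.6104, 0.0601, 0.0175]
tool_rot: [-179.9, 0.2, 82.1]
contact_force: [-1.0, -11.9, 1.2]
gripper_width: -0.003
```

Request:
carry_out(
  plan=[
    [255, 0.002, 0, 0, 0],
    [255, 0, 0, 0, 0],
  ],
)

```text
t: 11.32
tcp_pos: [0.6105, 0.0603, 0.0175]
tool_rot: [-179.9, 0.4, 82.0]
contact_force: [-4.0, -18.0, 1.3]
gripper_width: 0.001
```

The lock is home: force rose to 18 N with no further travel. Retracting and moving over the wedge.

Request:
carry_out(
  plan=[
    [255, -0.012, 0, 0, 0],
    [255, 0, 0, -0.05, 0],
    [255, 0, 0, -0.06, 0],
    [0, 0.048, -0.027, 0, 0],
    [0, 0.048, -0.027, 0, 0],
  ],
)

```text
t: 11.95
tcp_pos: [0.5698, 0.1564, 0.1292]
tool_rot: [179.9, -0.1, 81.9]
contact_force: [0.0, 1.1, 0.5]
gripper_width: 0.418
```

Request:
carry_out(
  plan=[
    [0, 0.048, -0.027, 0, 0],
    [0, 0.048, -0.027, 0, 0],
    [0, 0.048, -0.027, 0, 0],
    [0, 0.048, -0.024, 0, 0],
    [0, 0, 0, 0, -7],
  ],
)

```text
t: 12.58
tcp_pos: [0.4898, 0.364, 0.1277]
tool_rot: [-180.0, -0.1, 89.5]
contact_force: [0.4, -0.0, 0.4]
gripper_width: 0.995
```

```bash
cat > w.py <<'E'
from h import *
from m2 import fr,draw,rect
def cloudyel(p,x0,x1,y0,y1):
    w=cloud(p);im=p["image"].astype(int)
    m=(im[...,2]>120)&(im[...,0]<im[...,2]-35)&(im[...,1]>im[...,2]-45)&(w[...,0]>x0)&(w[...,0]<x1)&(w[...,1]>y0)&(w[...,1]<y1)
    return w[m]
E
python3 - <<'E'
from h import *
from m2 import fr,draw,rect
S=imaging.read_camera("scene");o=robot.get_obs();print(o["tcp_pos"],o["tool_rot"],o["contact_force"],o["gripper_width"])
w=cloud(S)
m=(abs(w[...,0]-.6)<.05)&(w[...,1]>.03)&(w[...,1]<.13)&(w[...,2]>.02)&(w[...,2]<.05);a=w[m]
print("grip",len(a),a.min(0).round(3),np.median(a,0).round(3),a.max(0).round(3))
a=cv2.resize(S["image"][180:280,180:280],(500,500),interpolation=cv2.INTER_CUBIC);b=cv2.resize(S["image"][260:330,345:395],(300,420),interpolation=cv2.INTER_CUBIC)
so=(.6066,-.0299)
draw(S,so,-7.9,[rect(-21,0,35,135,9),rect(-18.5,-2.5,106.5,122.5,46)],a,5,np.array([180,180]),(0,0,255))
draw(S,(.492,.360),-1,[rect(-25,25,-13,13,46),[[25,-18,24],[105,-18,3],[105,18,3],[25,18,24]]],b,6,np.array([345,260]),(255,0,0))
O=np.zeros((500,800,3),np.uint8);O[:,:500]=a;O[:420,500:]=b;cv2.imwrite("pics/s4.png",O)
E
```

```text
[0.49044976 0.36236217 0.1275744 ] [-1.79955433e+02 -5.99215447e-02  8.97570387e+01] [-0.15724973  0.04799826 -0.1068356 ] 0.9996875888157111
grip 62 [0.61  0.076 0.02 ] [0.62  0.085 0.042] [0.626 0.092 0.049]
```

View pics/s4.png

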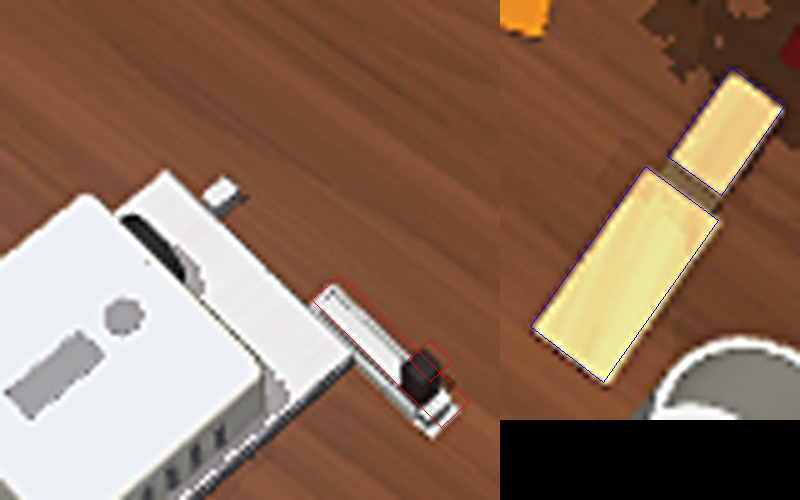

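Request:
carry_out(
  plan=[
    [0, -0.002, 0.002, 0.04, 0.8],
    [0, 0, 0, 0.04, 0],
    [0, 0, 0, 0.025, 0],
    [0, 0, 0, 0.017, 0],
    [0, 0, 0, 0, 0],
  ],
)

```text
t: 13.25
tcp_pos: [0.4931, 0.3572, 0.0045]
tool_rot: [-179.9, 0.1, 88.2]
contact_force: [0.8, -0.8, 0.3]
gripper_width: 1.001
```

Request:
carry_out(
  plan=[
    [255, 0, 0, 0, 0],
    [255, 0, 0, 0, 0],
    [255, 0, 0, 0, 0],
    [255, 0, 0, 0, 0],
    [255, 0, 0, 0, 0],
  ],
  force=50,
)

```text
t: 13.88
tcp_pos: [0.4947, 0.3584, 0.0069]
tool_rot: [179.9, -0.1, 88.3]
contact_force: [-0.2, 0.8, 6.2]
gripper_width: 0.299
```

Request:
carry_out(
  plan=[
    [255, 0, 0, -0.03, 0],
    [255, 0, 0, -0.04, 0],
    [255, 0, 0, -0.03, 0],
    [255, -0.04, 0.001, 0, 0],
    [255, -0.053, 0.002, 0, 0],
  ],
)

```text
t: 14.5
tcp_pos: [0.4939, 0.2645, 0.1059]
tool_rot: [180.0, -0.0, 88.4]
contact_force: [0.6, -1.0, -1.2]
gripper_width: 0.297
```

Request:
carry_out(
  plan=[
    [255, -0.053, 0.002, 0, 0],
    [255, -0.053, 0.002, 0, 0],
    [255, -0.053, 0.002, 0, 0],
    [255, -0.053, 0.001, 0, 0],
    [255, -0.053, 0.001, 0, 0],
  ],
)

```text
t: 15.12
tcp_pos: [0.4934, -0.0019, 0.1054]
tool_rot: [-180.0, -0.0, 88.3]
contact_force: [1.5, 0.1, -1.4]
gripper_width: 0.301
```

Request:
carry_out(
  plan=[
    [255, -0.014, 0, 0, 0],
    [255, 0, 0, 0, 6.2],
    [255, 0, 0, 0, 0],
  ],
)

```text
t: 15.5
tcp_pos: [0.4933, -0.0139, 0.1054]
tool_rot: [-179.9, -0.0, 82.1]
contact_force: [-0.5, -0.6, -0.9]
gripper_width: 0.298
```

```bash
python3 - <<'E'
from h import *
from w import cloudyel
from m2 import fr,draw,rect
S=imaging.read_camera("scene");o=robot.get_obs();print(o["tcp_pos"],o["tool_rot"],o["contact_force"],o["gripper_width"])
q=cloudyel(S,.4,.75,-.12,.1)
print(len(q),q.min(0).round(3),q.max(0).round(3));r=cv2.minAreaRect(q[:,:2].astype(np.float32)*1000);print(r,cv2.boxPoints(r).round())
a=cv2.resize(S["image"][150:270,170:290],(600,600),interpolation=cv2.INTER_CUBIC)
draw(S,(.6105,-.030),-7.9,[rect(-21,0,35,135,9),rect(0,195,-75,75,13),rect(-18.5,-2.5,106.5,122.5,46)],a,5,np.array([170,150]),(0,0,255))
cv2.imwrite("pics/s5.png",a)
E
```

```text
[ 0.49333911 -0.01371596  0.10543219] [-1.79949913e+02 -1.62382655e-02  8.22012227e+01] [-0.85377024  0.84006678 -1.69552425] 0.30164203647935806
847 [ 0.427 -0.118 -0.008] [0.75  0.1   0.524]
((588.8153076171875, -9.428268432617188), (322.5153503417969, 217.94322204589844), 0.20467312633991241) [[ 427.   99.]
 [ 428. -119.]
 [ 750. -118.]
 [ 750.  100.]]
```

View pics/s5.png

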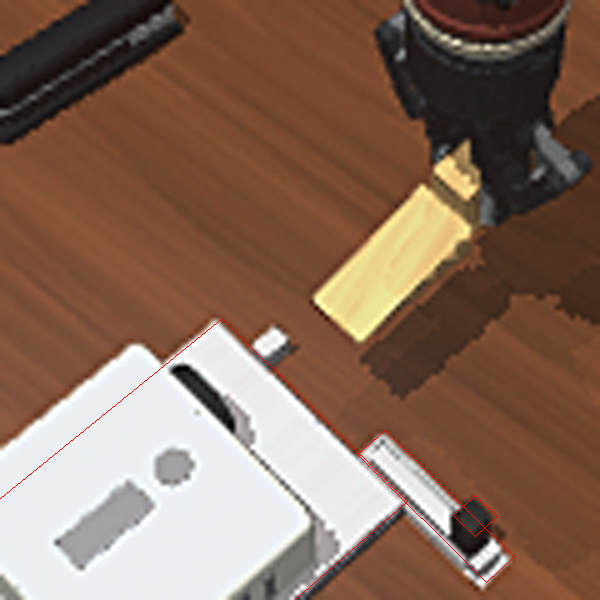

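Request:
carry_out(
  plan=[
    [255, 0, 0, 0.04, 0],
    [255, 0, 0, 0.035, 0],
    [255, 0, 0, 0.015, 0],
    [255, 0, 0, 0.006, 0],
    [255, 0, 0, 0, 0],
  ],
)

```text
t: 16.18
tcp_pos: [0.4943, -0.0142, 0.0104]
tool_rot: [180.0, 0.0, 82.1]
contact_force: [0.3, -0.8, -1.7]
gripper_width: 0.299
```

Request:
carry_out(
  plan=[
    [255, 0, 0, 0.002, 0],
    [255, 0, 0, 0, 0],
  ],
)

```text
t: 16.42
tcp_pos: [0.4944, -0.0144, 0.0086]
tool_rot: [179.9, 0.0, 82.1]
contact_force: [-0.3, -0.2, -1.8]
gripper_width: 0.3
```

```bash
cat > chk.py <<'E'
from h import *
from m2 import fr,draw,rect
S=imaging.read_camera("scene");o=robot.get_obs();print(o["tcp_pos"],o["tool_rot"],o["contact_force"],o["gripper_width"])
w=cloud(S);R=np.array([.6105,-.030]);c,s=np.cos(np.radians(-7.9)),np.sin(np.radians(-7.9))
d=w[...,:2]-R;X=d[...,0]*c+d[...,1]*s;Y=-d[...,0]*s+d[...,1]*c;Z=w[...,2];im=S["image"].astype(int)
yel=(im[...,2]>110)&(im[...,0]<im[...,2]-50)&(im[...,1]>im[...,2]-50)&(X>-180)&(X<.08)&(X>-.16)&(abs(Y)<.05)&(Z>.0)&(Z<.06)
t=yel&(Z<.028)
if t.sum()>20:
    A=np.c_[X[t],Y[t],np.ones(t.sum())];print("taper n",t.sum(),"X",X[t].min().round(4),X[t].max().round(4),"Ymed",np.median(Y[t]).round(4),"Y",np.percentile(Y[t],[2,98]).round(4))
    r=cv2.minAreaRect(np.c_[X[t],Y[t]].astype(np.float32)*1000);print(r);print("slopeX",np.linalg.lstsq(A,Z[t],rcond=None)[0].round(3))
pt=(im.min(-1)>150)&(X>.06)&(X<.185)&(abs(Y)<.068)&(Z>.06)&(Z<.095)
A=np.c_[X[pt],Y[pt],np.ones(pt.sum())];f=np.linalg.lstsq(A,Z[pt],rcond=None)[0];print("proj top n",pt.sum(),"fit",f.round(4),"z@0.06,0.18",(f[2]+f[0]*np.array([.06,.18])).round(4),"mean",Z[pt].mean().round(4))
ft=(im.min(-1)>150)&(X>.005)&(X<.045)&(abs(Y)<.068)&(Z>.005)&(Z<.035);print("tray front z",ft.sum(),np.mean(Z[ft]).round(4))
E
python3 chk.py
python3 - <<'E'
E
```

```text
[ 0.49420822 -0.01440951  0.00846092] [1.79932948e+02 4.17921459e-03 8.20605371e+01] [ 0.75591666  0.57424263 -1.47542523] 0.2970442861683689
taper n 592 X -0.1219 -0.0051 Ymed 0.0042 Y [-0.0459  0.0443]
((-63.15076446533203, -0.44075775146484375), (116.58422088623047, 99.58524322509766), 0.7755956053733826)
slopeX [-0.122 -0.001  0.003]
proj top n 2486 fit [ 0.0008 -0.0014  0.074 ] z@0.06,0.18 [0.074  0.0741] mean 0.0741
tray front z 550 0.0121
```

Request:
carry_out(
  plan=[
    [255, 0, 0, 0.0015, 0],
    [255, 0, 0, 0, 0],
  ],
)

```text
t: 16.73
tcp_pos: [0.4941, -0.0144, 0.0068]
tool_rot: [180.0, 0.0, 82.1]
contact_force: [-1.2, 0.0, 3.7]
gripper_width: 0.298
```

Request:
carry_out(
  plan=[
    [255, 0, 0, 0.0005, 0],
    [255, 0, 0, 0, 0],
  ],
)

```text
t: 16.98
tcp_pos: [0.4942, -0.0144, 0.0068]
tool_rot: [180.0, 0.0, 82.1]
contact_force: [-3.7, 0.2, 9.3]
gripper_width: 0.3
```

```bash
sed -i 's/(Z>.0)&(Z<.06)/(Z>.005)\&(Z<.06)\&(im[...,1]>130)/' chk.py; python3 chk.py
```

```text
[ 0.49413356 -0.01441676  0.00681259] [1.79968230e+02 7.90286521e-03 8.20619411e+01] [-4.31555923  0.20961949  8.40523182] 0.30174539570492476
taper n 321 X -0.0966 -0.0163 Ymed 0.0036 Y [-0.0143  0.0206]
((-56.6417350769043, 3.095834732055664), (79.60713958740234, 37.273681640625), 2.1449379920959473)
slopeX [-0.227 -0.017  0.001]
proj top n 2490 fit [ 0.002  -0.0024  0.0738] z@0.06,0.18 [0.074  0.0742] mean 0.0741
tray front z 547 0.0124
```

Request:
carry_out(
  plan=[
    [255, -0.002, 0.01, -0.0005, 0],
    [255, -0.001, 0.01, 0, 1],
    [255, 0, 0.008, 0, 0],
    [255, 0, 0.008, 0, 0],
    [255, 0, 0.006, 0, 0],
  ],
)

```text
t: 17.65
tcp_pos: [0.5329, -0.0231, 0.0068]
tool_rot: [-179.6, -0.0, 81.0]
contact_force: [-18.9, 3.9, 14.6]
gripper_width: 0.296
```

Request:
carry_out(
  plan=[
    [255, 0, 0.004, 0, 0],
    [255, 0, 0, 0, 0],
  ],
)

```text
t: 17.9
tcp_pos: [0.5363, -0.0235, 0.0067]
tool_rot: [-179.6, -0.0, 81.0]
contact_force: [-15.5, 2.3, 19.1]
gripper_width: 0.304
```

```bash
python3 chk.py
```

```text
[ 0.53629183 -0.02353492  0.00672365] [-1.79625107e+02 -1.64847270e-03  8.10495749e+01] [-14.73072899   2.01998633  19.19689186] 0.30202386999226677
taper n 251 X -0.0531 0.0005 Ymed -0.0012 Y [-0.0201  0.0157]
((-26.16661262512207, -2.3175830841064453), (37.3656005859375, 53.538246154785156), 89.57056427001953)
slopeX [-0.234 -0.007  0.01 ]
proj top n 2506 fit [-0.0024 -0.0021  0.0748] z@0.06,0.18 [0.0747 0.0744] mean 0.0746
tray front z 550 0.0133
```

Request:
carry_out(
  plan=[
    [255, 0, 0, -0.001, 0],
    [255, 0, 0.003, 0, 0],
    [255, 0, 0.003, 0, 0],
    [255, 0, 0, 0, 0],
  ],
)

```text
t: 18.45
tcp_pos: [0.5423, -0.0245, 0.0068]
tool_rot: [-179.7, -0.0, 81.0]
contact_force: [-10.3, 2.1, 10.6]
gripper_width: 0.298
```

```bash
python3 chk.py
```

```text
[ 0.54229805 -0.02448455  0.00680579] [-1.79662926e+02 -5.82393411e-03  8.10414093e+01] [-11.28962181   2.22891258   9.59953009] 0.3004286130854945
taper n 231 X -0.0468 0.0019 Ymed -0.0012 Y [-0.0196  0.016 ]
((-22.454668045043945, -1.8237991333007812), (38.34465408325195, 48.134010314941406), 88.97232818603516)
slopeX [-0.257 -0.001  0.011]
proj top n 2509 fit [-0.0107 -0.0043  0.0765] z@0.06,0.18 [0.0759 0.0746] mean 0.0752
tray front z 564 0.0146
```

Request:
carry_out(
  plan=[
    [255, 0, 0.003, 0, 0],
    [255, 0, 0.003, 0, 0],
    [255, 0, 0.002, 0, 0],
    [255, 0, 0, 0, 0],
    [255, 0, 0, 0, 0],
  ],
)

```text
t: 19.12
tcp_pos: [0.5501, -0.0257, 0.0067]
tool_rot: [-179.6, -0.0, 81.0]
contact_force: [-10.6, 1.8, 9.1]
gripper_width: 0.293
```

```bash
python3 chk.py; python3 - <<'E'
from h import *
from m2 import fr,draw,rect
S=imaging.read_camera("scene")
a=cv2.resize(S["image"][180:280,180:280],(600,600),interpolation=cv2.INTER_CUBIC);cv2.imwrite("pics/s6.png",a)
E
```

```text
[ 0.55002763 -0.02569087  0.00673994] [-1.79646480e+02 -5.98783288e-03  8.10435383e+01] [-11.09825706   1.85653228  10.32758542] 0.29386757362091076
taper n 193 X -0.0386 0.0013 Ymed -0.0013 Y [-0.0189  0.0162]
((-18.633338928222656, -1.2327079772949219), (37.01554489135742, 39.94065856933594), 87.61181640625)
slopeX [-0.255  0.014  0.013]
proj top n 2512 fit [-0.0212 -0.0026  0.0788] z@0.06,0.18 [0.0775 0.0749] mean 0.0761
tray front z 568 0.0165
```

View pics/s6.png

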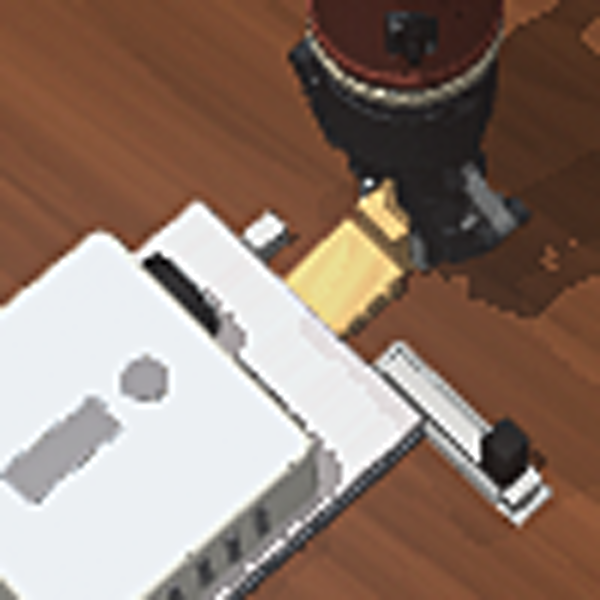

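The wedge is seated, the lock is open, and the lift estimates are 4.5 to 4.9 mm. Handing in.

```bash
python3 -c "
from h import *
print(robot.get_obs()['tcp_pos']);print(robot.finish_job())"
```

```text
[ 0.55004895 -0.02570939  0.00676402]
the job is handed in; nothing more can be done
None
```

The job is handed in after about 19 s of robot time. The transport lock is home at its open end stop, and the beech wedge is still gripped with its thin end under the tray's front edge. No verdict is reported, so the figures below are my own last checks.

- **Lock:** it stopped moving while the push rose to 18 N. The last picture shows its grip at the end stop.
- **Lift:** I estimate 4.5 mm from the projector's tilt and 4.9 mm from the height of the tray's front.
- **Wedge:** its nose is about 40 mm into the channel by geometry, within about 2 mm of the channel's middle and about 1–2° off its line. It is held at 25 mm opening and stayed still between the last readings.
- **Downward push:** the arm presses the wedge onto the table with about 10 N. I kept this small but did not remove it.
- **Robot and tray:** the last picture shows only the wedge meeting the tray. I have no separate reading of force between robot and tray.
- **Other things on the table:** no move was aimed at them, but I did not measure their positions again.

**What disagreed:** the fingertips sat about 24 mm higher than the reported tool position and `tip_reach` imply. The first lock push therefore passed over the grip and moved nothing. I found the true tip height by touching clear table at up to 41 N, corrected for it, and the second push worked. My first stand estimate was also about 4 mm too near the robot and was corrected from a later picture.

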